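# Set the fruit slicer's thickness wheel to the gauge mark

## Task

Set the slice thickness on the fruit slicer: roll the knurled wheel with a fingertip, as many strokes as it takes, so that the blue fence closes up towards the blade until its black pointer stands over the red gauge mark on the white scale, then leave the slicer alone. Work only with the wheel: do not touch the fence, its pointer or the red mark, and do not pick up or push about the fruit and other things standing around.

Things in the scene. Friction and masses are not known exactly. Their poses are not given: they have to be found in the camera images.
- slicer: tabletop fruit slicer, fixed; aluminium base 250 (x) x 220 (y) mm. Origin: under its middle, on the table. In its frame: dark blade bar across the bed at x -60 mm, y -107 to -3, 72 mm high; white wheel housing at y 31 to 105, its two rounded cheeks beside the wheel 78 mm high; white scale rail with black ticks along x at y 3 to 25, 58 mm high. The fence closes towards -x
- wheel: knurled adjuster wheel, black with grey and orange ribs, 70 mm diameter, 30 mm wide; rim top 95 mm above the table, 17 mm proud of the cheeks. Origin: its centre, at x 0, y 68, z 60 mm of the slicer; own y is the level axle (slicer's y). Stiff (1.3 N at the rim), stays where left. Rolling its top to the slicer's -x closes the gap 12 mm per rad; the other way opens it. Stops lie beyond the mark
- fence: blue fence plate on the slicer's bed, 92 mm wide (y), 10 mm thick, top 80 mm above the table; the wheel drives it along the slicer's x. Origin: at the foot of its face that looks at the blade bar; axes are the slicer's. It carries the black pointer. Not to be touched
- pointer (a point): point on top of the black pointer bar, midway across its width and over the middle of the scale rail (bar 4 mm wide along x, 30 mm long along y, top 63.5 mm above the table) that the fence holds across the scale rail; axes are the slicer's
- mark (a point): the middle of the red gauge mark, a band 8 mm wide along x across the white scale rail, 59.4 mm above the table, just under the pointer's level; axes are the slicer's (the pointer starts on its +x side). Not to be touched
- apple_red: a red apple, 74 mm across, 66 mm tall, standing loose; origin under its middle. A bystander: leave it alone
- apple_green: a green apple, 74 mm across, 66 mm tall, standing loose; origin under its middle. A bystander: leave it alone
- spice_jar: an amber spice jar with a red cap, 44 mm across, 85 mm tall, standing loose; origin under its middle. A bystander: leave it alone
- tin: a tin can with a green label, 68 mm across, 90 mm tall, standing loose; origin under its middle. A bystander: leave it alone
- brush: a pastry brush lying flat, about 200 mm long, loose; a bystander: leave it alone
- dish: a small steel bowl, 110 mm across, 40 mm tall, standing loose; origin under its middle. A bystander: leave it alone
- cup: a white mug, 72 mm across, 80 mm tall, standing loose; origin under its middle. A bystander: leave it alone

How it is judged:
On the way:
1. the finger works the wheel while the gap is still too wide (contact force between the fingers and wheel above 0.3 N and x of pointer in the frame of mark above 0.006 m), for 0.1 s.
At the end, for the whole second after the job is handed in: The middle of the pointer is over the 8 mm wide red mark (within 4 mm of its middle, along the scale), the wheel is at rest, and every bystander is within 15 mm of where it stood (x of pointer in the frame of mark between -0.004 and 0.004 m and angular speed of wheel below 0.05 rad/s and distance of each of apple_red, apple_green, spice_jar, tin, brush, dish, cup from where it was at the start of the episode below 0.015 m); the robot touches nothing.
It fails at once if the robot pushes the fence or its pointer directly (contact force between any of the fingers, the arm and fence above 0.5 N).
It fails at once if the red gauge mark is shifted (distance of mark from where it was at the start of the episode above 0.003 m).
It fails at once if a bystander is lifted or pushed more than 15 mm (distance of any of apple_red, apple_green, spice_jar, tin, brush, dish, cup from where it was at the start of the episode above 0.015 m).
It also fails if it takes over 54 s, if anything falls off the work surface, if the arm or the gripper's body presses on something with over 40 N, if the wrist force passes 120 N, or if a joint passes its speed limit or range.

## Robot

A 6-joint arm with a two-finger parallel gripper is mounted at the origin on the work surface. World frame = base frame: x ahead of the robot, y to its left, z up, the work surface at z = 0. Lengths are in m, angles in rad, forces in N, time in s.
With the tool pointing down it reaches from about 0.375 to 0.975 m from the base axis. Payload 3.8 kg.
Tool frame: the origin (TCP) lies on the centre line of the jaws, within the pads' length; the fingertips stand 25 mm ahead of it and the grasp point (between the pads) lies 6 mm ahead of it; z points along the fingers, y is the direction in which the jaws open and shut (so a half turn about z gives the same grasp; the last joint's range is limited). The gripper opens to 88 mm and grips with 3 to 60 N. Pads are 18 mm wide; open, the fingers measure 123 mm over their backs; the gripper's body (75 mm by 187 mm) begins 45 mm behind the grasp point.
Start: joints at [-1.184, 0.264, 1.604, -0, 1.274, -0.037], TCP at [0.278, -0.615, 0.264] pointing down, gripper open.
Joint ranges: [-2.63, 2.63], [-0.94, 2.18], [0.31, 2.57], [-1.31, 4.45], [0, 2.66], [-2.55, 2.55]. Speed limits (rad/s): [2.57, 2.57, 3.14, 3.14, 3.14, 3.14].

## Interface

Orientations are given as a 3x3 rotation matrix whose columns are the frame's x, y, z axes.
In Python, from bench import read_state, grab_frame, camera_model, sign_off gives the robot as it stands.
- The arm moves only by the tool step_arm, never from a script. Its argument "steps" is one flat list of numbers, 7 for each row, row after row: the shift along the tool's x, y, z in mm, then the turn, a rotation vector about the tool's x, y, z in degrees, then the opening in per cent of the stroke, from 0 (shut) to 100 (fully open). A call has 1 to 5 rows; each row shifts and turns the commanded pose from where the row before left it, along the tool's axes as they then stand; what a row does not reach is not made up. A row lasts 1/10 s, in which the tool goes at most 50 mm and 8.59 degrees, less where a joint would pass 70% of its speed; a pose out of reach is approached as far as the arm can. A call with a gripper value outside its range is refused whole. The fingers move at their own pace and stop on an object; the grip force is fixed at half the most. Time passes only in rows, so rows that do not move let the fingers close. It gives the time, the measured TCP pose, the force and the opening at its end, in the units of the state.
- read_state(): the state, without advancing time (a new reading comes with each control period).
- grab_frame(name): name is "side" or "top"; returns (picture, depth): 420x560x3 uint8, red, green, blue; 420x560 float32, m along the optical axis (not along the pixel's ray), 0 where there is no reading.
- camera_model(name): a dict with "fx", "fy", "cx", "cy" (pixels), "extrinsics" (4x4, takes a point from world to camera coordinates). Camera axes: x right, y down, z forward; pixel columns grow to the right and rows downward; lengths in m; the calibration is good to about 2 mm. A picture is of the moment at which its call begins. camera_model takes no time and is no camera call.
- sign_off(): hands the job in, once; it reports no verdict.
The state is a dict: "time": time; "joint_pos": joint angles; "qd": joint speeds; "joint_efforts": joint torques, N m; "ee_pos": TCP position; "tcp_rot": TCP orientation; "contact_force": force on the tool from outside, world axes, zero at the start; "wrist_torque": the same for the moment, N m; "gripper_width": finger opening in m.
Only numpy, scipy, OpenCV 4.12 (cv2) and the standard library are available. Lean on these libraries where they do the work, as an engineer would, in place of code of your own. Each camera call takes 0.05 s, during which the arm holds its last target.

## Working session

There is one attempt and no reset: what is moved stays moved. The work goes in short steps, Python scripts to look and compute and a tool call to move; the robot and the scene stay as the last step left them, time stands still between calls to the robot, and variables do not carry over. Pictures are saved under pics/ and viewed, and the job is handed in when it is done.

Besides the shell and the picture viewer there is one more tool, called as name(argument=value, ...) on one line, values as JSON. step_arm: Moves the arm, as the interface text tells. Its arguments: {"type":"object","properties":{"steps":{"type":"array"}},"required":["steps"]}

```bash
mkdir -p pics; python3 - <<'E'
from bench import *
import cv2,numpy as np
s=read_state();print(s)
for n in("top","side"):
    p,d=grab_frame(n);cv2.imwrite(f"pics/{n}0.png",p[...,::-1]);np.savez(f"{n}0.npz",p=p,d=d)
    print(camera_model(n))
E
```

```text
{'time': 0.0, 'joint_pos': array([-1.18388615e+00,  2.64754542e-01,  1.60536140e+00,  4.30554698e-07,
        1.27365922e+00, -3.68862236e-02]), 'qd': array([-0.00031428, -0.00012921,  0.00040558, -0.00181098, -0.00026433,
       -0.00014805]), 'joint_efforts': array([-4.40785270e-04, -5.02113712e+01, -3.56876850e+01,  7.27225305e-02,
        2.93118297e-02, -1.47309220e-04]), 'ee_pos': array([ 0.2773416 , -0.61468989,  0.26239379]), 'tcp_rot': array([[ 9.11534428e-01,  4.11222943e-01, -8.23139317e-04],
       [ 4.11223759e-01, -9.11532190e-01,  2.02132469e-03],
       [ 8.08971058e-05, -2.18100149e-03, -9.99997618e-01]]), 'contact_force': array([-0.26767937, -0.42376021,  0.02447647]), 'wrist_torque': array([0.09030554, 0.05657392, 0.02067868]), 'gripper_width': 0.08819660799209329}
{'fx': 478.09390984909373, 'fy': 478.09390984909373, 'cx': 285.0687175310412, 'cy': 212.3051344494726, 'extrinsics': array([[ 0.01503992, -0.99985895,  0.00747511, -0.01165428],
       [-0.99412693, -0.01575415, -0.10706753,  0.56328892],
       [ 0.10717019, -0.00582092, -0.99422365,  1.49018129],
       [ 0.        ,  0.        ,  0.        ,  1.        ]])}
{'fx': 509.4245678769482, 'fy': 509.4245678769482, 'cx': 280.18265612372784, 'cy': 204.18324487258897, 'extrinsics': array([[-0.95231051, -0.30497191,  0.00984014,  0.53830154],
       [-0.18807223,  0.56127205, -0.80597923,  0.15460253],
       [ 0.24027803, -0.76939315, -0.59186202,  1.48905902],
       [ 0.        ,  0.        ,  0.        ,  1.        ]])}
```

View pics/top0.png

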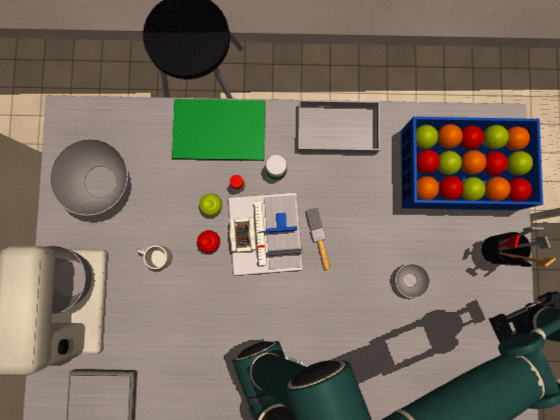

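View pics/side0.png

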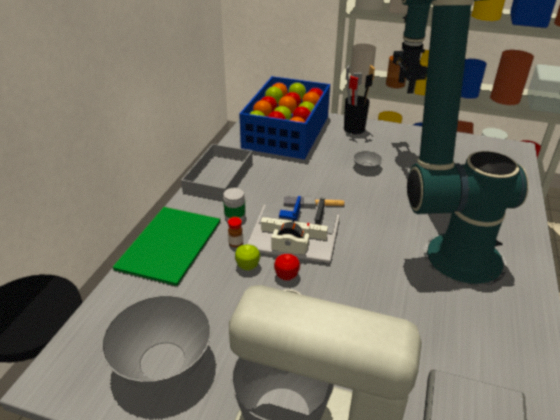

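The top view shows the slicer at about (265,234). Its wheel is at about (243,234), the fence at (281,225) and the blade bar at (284,252). The red apple, green apple and spice jar stand to the left of it. I'll zoom in next.

```bash
cat > h.py <<'E'
from bench import *
import cv2,numpy as np
def ray(n,u,v,z):
    c=camera_model(n);E=c["extrinsics"];R,t=E[:3,:3],E[:3,3]
    o=-R.T@t;d=R.T@np.array([(u-c["cx"])/c["fx"],(v-c["cy"])/c["fy"],1])
    return o+d*(z-o[2])/d[2]
def proj(n,P):
    c=camera_model(n);E=c["extrinsics"];q=E[:3,:3]@np.asarray(P)+E[:3,3]
    return np.array([c["fx"]*q[0]/q[2]+c["cx"],c["fy"]*q[1]/q[2]+c["cy"]])
def zoom(n,p,x0,y0,w,h,k,name):
    cv2.imwrite(name,cv2.resize(p[y0:y0+h,x0:x0+w,::-1],None,fx=k,fy=k,interpolation=cv2.INTER_CUBIC))
E
python3 - <<'E'
from h import *
zoom("top",np.load("top0.npz")["p"],220,185,95,100,6,"pics/tz0.png")
zoom("side",np.load("side0.npz")["p"],230,185,120,90,6,"pics/sz0.png")
p=np.load("top0.npz")["p"].astype(int);d=np.load("top0.npz")["d"]
# scale/housing/base heights
c=camera_model("top");E=c["extrinsics"]
for u,v in [(235,270),(262,215),(281,222),(243,234),(285,240),(280,252),(236,248)]:
    z=d[v,u];P=E[:3,:3].T@(np.array([(u-c["cx"])/c["fx"]*z,(v-c["cy"])/c["fy"]*z,z])-E[:3,3]);print(u,v,P.round(3),p[v,u])
E
```

```text
235 270 [0.379 0.153 0.017] [229 211 200]
262 215 [0.551 0.069 0.06 ] [227 214 193]
281 222 [0.532 0.009 0.037] [ 28  83 169]
243 234 [0.488 0.124 0.096] [66 60 55]
285 240 [ 0.476 -0.004  0.023] [181 167 156]
280 252 [0.436 0.011 0.074] [79 72 70]
236 248 [0.447 0.146 0.068] [144 126 106]
```

View pics/tz0.png

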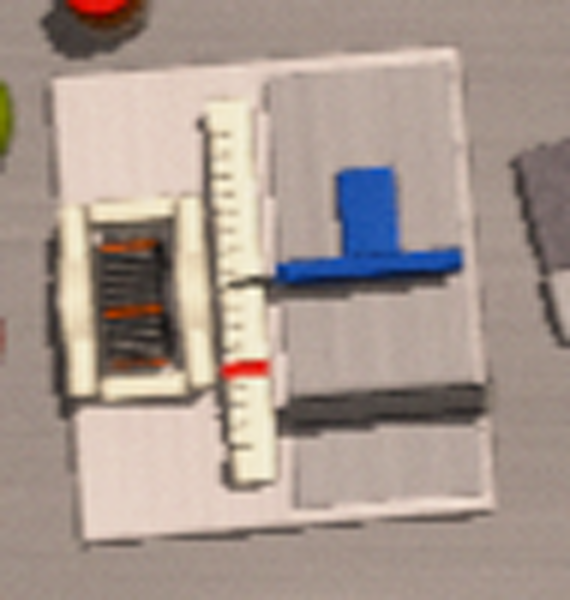

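View pics/sz0.png

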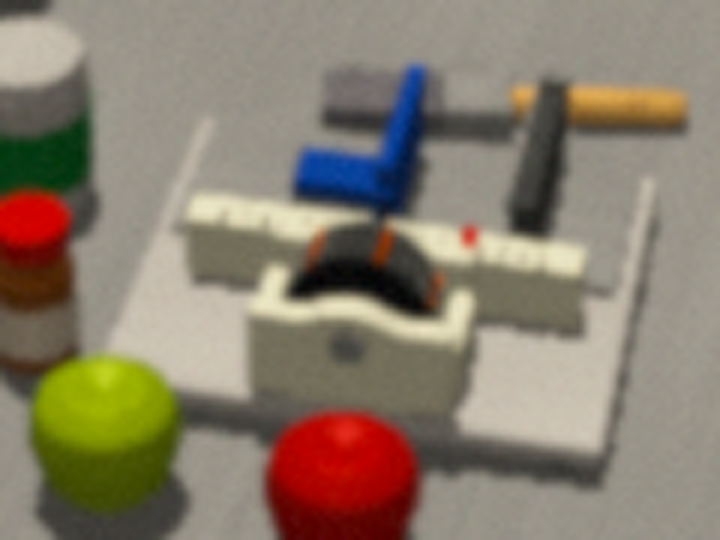

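```bash
cat >> h.py <<'E'
def zr(zx,zy,z,x0=220,y0=185,k=6): return ray("top",x0+(zx+.5)/k-.5,y0+(zy+.5)/k-.5,z)
E
python3 - <<'E'
from h import *
ps=[zr(*q,.018) for q in[(52,80),(457,48),(492,512),(85,543)]]
print(np.round(ps,4),"mid",np.mean(ps,0).round(4),[np.linalg.norm(ps[i]-ps[(i+1)%4]).round(4) for i in range(4)])
a,b=zr(229,100,.058),zr(253,483,.058);v=a-b;print("rail mid",(a+b)/2,np.linalg.norm(v),"yaw",np.degrees(np.arctan2(v[1],v[0])))
v=ps[0]-ps[3];print(np.degrees(np.arctan2(v[1],v[0])));v=ps[1]-ps[2];print(np.degrees(np.arctan2(v[1],v[0])))
v=ps[0]-ps[1];print(np.degrees(np.arctan2(-v[0],v[1])))
v=ps[3]-ps[2];print(np.degrees(np.arctan2(-v[0],v[1])))
p=np.load("top0.npz")["p"].astype(int);r=p[...,0]-np.maximum(p[...,1],p[...,2])
m=(r>60);m[:, :250]=0;m[:,272:]=0;m[:230]=0;m[260:]=0
ys,xs=np.nonzero(m);w=r[ys,xs];mk=ray("top",(xs*w).sum()/w.sum(),(ys*w).sum()/w.sum(),.0594);print("mark",mk,xs.min(),xs.max(),ys.min(),ys.max())
pt=zr(250,282,.0635);print("ptr",pt)
# wheel depth extents
d=np.load("top0.npz")["d"];c=camera_model("top");E=c["extrinsics"]
V,U=np.mgrid[0:420,0:560];X=np.stack([(U-c["cx"])/c["fx"]*d,(V-c["cy"])/c["fy"]*d,d],-1)-E[:3,3];X=X@E[:3,:3]
w=(X[...,2]>.082)&(U>230)&(U<252)&(V>210)&(V<260);print("wheel top",w.sum(),X[w].mean(0),X[w].min(0),X[w].max(0))
E
```

```text
[[ 0.6083  0.1803  0.018 ]
 [ 0.6292 -0.0365  0.018 ]
 [ 0.3821 -0.0581  0.018 ]
 [ 0.3627  0.1561  0.018 ]] mid [0.4956 0.0604 0.018 ] [np.float64(0.2177), np.float64(0.248), np.float64(0.215), np.float64(0.2468)]
rail mid [0.4947082  0.07492173 0.058     ] 0.19895372975664485 yaw 4.76576369464243
5.623209805358218
4.996625656067364
5.4875714488303
5.178786489975143
mark [0.45407998 0.07178995 0.0594    ] 257 264 245 248
ptr [0.49863351 0.07006745 0.0635    ]
wheel top 193 [0.48928131 0.12683064 0.09178881] [0.46138895 0.10050377 0.08200653] [0.51978064 0.15500017 0.10217853]
```

```bash
cat >> h.py <<'E'
yaw=np.radians(5.2);EX=np.array([np.cos(yaw),np.sin(yaw),0]);EY=np.array([-np.sin(yaw),np.cos(yaw),0]);EZ=np.array([0,0,1.])
O=np.array([.4956,.0604,0])
W=O+.068*EY
def S(P): q=np.asarray(P)-O;return np.array([q@EX,q@EY,q[2]])
def L(s): return O+s[0]*EX+s[1]*EY+s[2]*EZ
from scipy.spatial.transform import Rotation as Ro
GOAL=np.stack([EY,EX,-EZ],1)
def plan(target,n,nrow=5):
    s=read_state();P,R=s["ee_pos"],s["tcp_rot"];d=(target-P)/n
    rv=Ro.from_matrix(R.T@GOAL).as_rotvec();print("rem rot deg",np.degrees(rv).round(2),"dist",(target-P).round(4))
    for i in range(min(n,nrow)):
        print((R.T@d*1000).round(0).tolist(),(np.degrees(rv)/n).round(1).tolist());R=R@Ro.from_rotvec(rv/n).as_matrix()
E
python3 - <<'E'
from h import *
print(W)
plan(L([.03,.068,.262]),18,20)
E
```

```text
[0.48943698 0.12812014 0.        ]
rem rot deg [-9.000e-02 -7.000e-02 -7.092e+01] dist [ 2.420e-01  7.456e-01 -5.000e-04]
[29.0, -32.0, 0.0] [-0.0, -0.0, -3.9]
[31.0, -30.0, 0.0] [-0.0, -0.0, -3.9]
[33.0, -28.0, 0.0] [-0.0, -0.0, -3.9]
[35.0, -26.0, 0.0] [-0.0, -0.0, -3.9]
[37.0, -23.0, 0.0] [-0.0, -0.0, -3.9]
[38.0, -20.0, 0.0] [-0.0, -0.0, -3.9]
[40.0, -18.0, 0.0] [-0.0, -0.0, -3.9]
[41.0, -15.0, 0.0] [-0.0, -0.0, -3.9]
[42.0, -12.0, 0.0] [-0.0, -0.0, -3.9]
[43.0, -9.0, 0.0] [-0.0, -0.0, -3.9]
[43.0, -6.0, 0.0] [-0.0, -0.0, -3.9]
[43.0, -3.0, 0.0] [-0.0, -0.0, -3.9]
[44.0, -0.0, 0.0] [-0.0, -0.0, -3.9]
[43.0, 3.0, 0.0] [-0.0, -0.0, -3.9]
[43.0, 6.0, 0.0] [-0.0, -0.0, -3.9]
[43.0, 9.0, 0.0] [-0.0, -0.0, -3.9]
[42.0, 11.0, 0.0] [-0.0, -0.0, -3.9]
[41.0, 14.0, 0.0] [-0.0, -0.0, -3.9]
```

step_arm(steps=[29, -32, 0, 0, 0, -3.9, 0, 31, -30, 0, 0, 0, -3.9, 0, 33, -28, 0, 0, 0, -3.9, 0, 35, -26, 0, 0, 0, -3.9, 0, 37, -23, 0, 0, 0, -3.9, 0])

```text
time: 0.6
ee_pos: [0.3437, -0.407, 0.2631]
tcp_rot: [[0.72, 0.694, -0.0], [0.694, -0.72, 0.001], [0.0, -0.001, -1.0]]
contact_force: [1.1, -0.2, 0.4]
gripper_width: 0.0501
```

step_arm(steps=[38, -20, 0, 0, 0, -3.9, 0, 40, -18, 0, 0, 0, -3.9, 0, 41, -15, 0, 0, 0, -3.9, 0, 42, -12, 0, 0, 0, -3.9, 0, 43, -9, 0, 0, 0, -3.9, 0])

```text
time: 1.1
ee_pos: [0.4127, -0.2002, 0.2634]
tcp_rot: [[0.447, 0.894, -0.0], [0.894, -0.447, 0.0], [0.0, -0.0, -1.0]]
contact_force: [-0.2, -0.1, -0.6]
gripper_width: 0.0105
```

step_arm(steps=[43, -6, 0, 0, 0, -3.9, 0, 43, -3, 0, 0, 0, -3.9, 0, 44, 0, 0, 0, 0, -3.9, 0, 43, 3, 0, 0, 0, -3.9, 0, 43, 6, 0, 0, 0, -3.9, 0])

```text
time: 1.6
ee_pos: [0.4831, 0.0051, 0.2634]
tcp_rot: [[0.123, 0.992, -0.0], [0.992, -0.123, -0.0], [-0.0, -0.0, -1.0]]
contact_force: [-0.4, -0.7, -0.4]
gripper_width: -0.0
```

```bash
python3 - <<'E'
from h import *
s=read_state();print(s["time"],S(s["ee_pos"]),s["contact_force"])
plan(L([.03,.068,.135]),5)
E
```

```text
1.6 [-0.01746248 -0.05390647  0.26344632] [-0.39709314 -0.74144541 -0.40791941]
rem rot deg [-1.000e-02  1.000e-02 -1.225e+01] dist [ 0.0362  0.1257 -0.1284]
[26.0, 4.0, 26.0] [-0.0, 0.0, -2.4]
[26.0, 5.0, 26.0] [-0.0, 0.0, -2.4]
[25.0, 6.0, 26.0] [-0.0, 0.0, -2.4]
[25.0, 7.0, 26.0] [-0.0, 0.0, -2.4]
[25.0, 8.0, 26.0] [-0.0, 0.0, -2.4]
```

step_arm(steps=[26, 4, 10, 0, 0, -2.4, 0, 26, 5, 20, 0, 0, -2.4, 0, 25, 6, 26, 0, 0, -2.4, 0, 25, 7, 26, 0, 0, -2.4, 0, 25, 8, 26, 0, 0, -2.4, 0])

```text
time: 2.1
ee_pos: [0.5184, 0.1302, 0.1545]
tcp_rot: [[-0.085, 0.996, -0.0], [0.996, 0.085, -0.0], [-0.0, -0.0, -1.0]]
contact_force: [0.5, 0.9, 0.2]
gripper_width: 0.0004
```

step_arm(steps=[0, 0, 0, 0, 0, 0, 0])

```text
time: 2.2
ee_pos: [0.5158, 0.1308, 0.1512]
tcp_rot: [[-0.087, 0.996, -0.008], [0.996, 0.087, -0.001], [-0.0, -0.008, -1.0]]
contact_force: [-0.7, -0.4, -0.7]
gripper_width: 0.0008
```

```bash
python3 - <<'E'
from h import *
s=read_state();print(s["time"],S(s["ee_pos"]),s["contact_force"])
plan(L([.022,.068,.122]),2)
for n in("top","side"):
    p,d=grab_frame(n);np.savez(f"{n}1.npz",p=p,d=d)
    zoom(n,p,*( (200,165,133,100) if n=="top" else (220,165,133,100)),6,f"pics/{n}z1.png")
E
```

```text
2.2 [0.02654422 0.06824595 0.15124121] [-0.6747299  -0.44232684 -0.67002175]
rem rot deg [-0.45  0.01 -0.24] dist [-0.0045 -0.0007 -0.0292]
[-0.0, -2.0, 15.0] [-0.2, 0.0, -0.1]
[-0.0, -2.0, 15.0] [-0.2, 0.0, -0.1]
```

View pics/topz1.png

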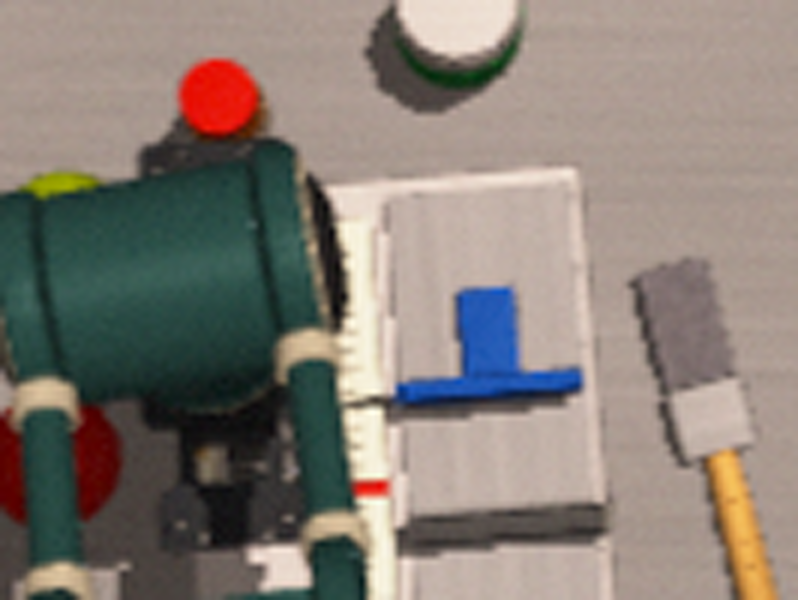

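View pics/sidez1.png

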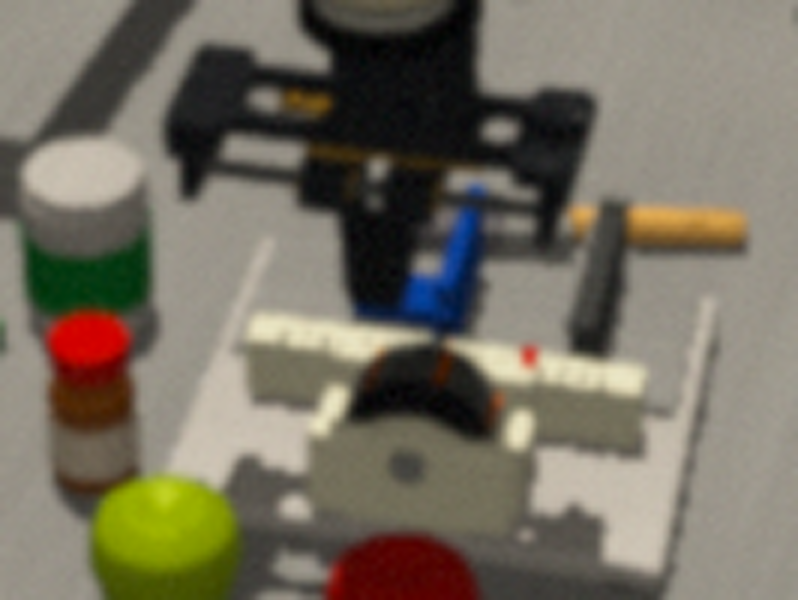

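The top view shows the fingers hidden under the wrist, but the fence (490,385) and the red mark (372,488) are still visible. In the side view the closed fingertips hang about 30 mm above the wheel, on its +x side.

step_arm(steps=[0, -2, 13, 0, 0, 0, 0, 0, -2, 13, 0, 0, 0, 0, 0, 0, 3, 0, 0, 0, 0, 0, 0, 2, 0, 0, 0, 0])

```text
time: 2.7
ee_pos: [0.514, 0.1281, 0.1241]
tcp_rot: [[-0.082, 0.997, -0.001], [0.997, 0.082, -0.0], [-0.0, -0.001, -1.0]]
contact_force: [-0.5, -1.0, 0.3]
gripper_width: 0.0004
```

```bash
python3 - <<'E'
from h import *
s=read_state();print(s["time"],S(s["ee_pos"]),s["contact_force"])
E
```

```text
2.7 [0.0244832  0.06572634 0.12412341] [-0.53512623 -1.01890409  0.34862835]
```

step_arm(steps=[0, -2, 2, 0, 0, 0, 0, 0, -3, 2, 0, 0, 0, 0, 0, 0, 0, 0, 0, 0, 0])

```text
time: 3.0
ee_pos: [0.5092, 0.1282, 0.1206]
tcp_rot: [[-0.083, 0.997, -0.0], [0.997, 0.083, -0.0], [-0.0, -0.0, -1.0]]
contact_force: [-0.6, 0.3, 0.2]
gripper_width: -0.0
```

step_arm(steps=[0, -2, 1, 0, 0, 0, 0, 0, -3, 1, 0, 0, 0, 0, 0, -5, 1, 0, 0, 0, 0])

```text
time: 3.3
ee_pos: [0.5026, 0.1279, 0.1202]
tcp_rot: [[-0.084, 0.996, 0.007], [0.996, 0.084, 0.001], [0.0, 0.007, -1.0]]
contact_force: [2.0, -2.2, 11.6]
gripper_width: 0.0007
```

step_arm(steps=[0, -8, 0, 0, 0, 0, 0, 0, -8, 0, 0, 0, 0, 0, 0, -8, 0, 0, 0, 0, 0, 0, -6, 0, 0, 0, 0, 0])

```text
time: 3.7
ee_pos: [0.4693, 0.125, 0.118]
tcp_rot: [[-0.083, 0.997, 0.0], [0.997, 0.083, 0.0], [0.0, 0.0, -1.0]]
contact_force: [0.6, -0.0, 0.0]
gripper_width: 0.0004
```

```bash
python3 - <<'E'
from h import *
s=read_state();print(s["time"],S(s["ee_pos"]),s["contact_force"])
p,d=grab_frame("top");zoom("top",p,200,165,133,100,6,"pics/t2.png")
E
```

```text
3.7 [-0.0203759   0.06676194  0.11799382] [ 0.57101113 -0.03515691  0.03847228]
```

View pics/t2.png

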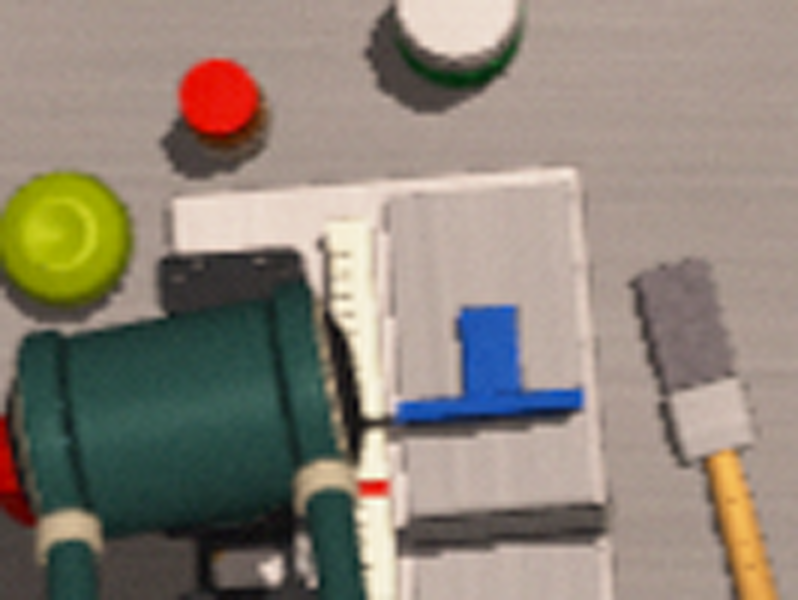

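The fence moved down to about (490,408). The pointer is now at y≈423 against the mark at 488, so the stroke closed the gap by about 10 mm, leaving roughly 33 mm. I'll repeat it.

step_arm(steps=[0, 0, -12, 0, 0, 0, 0, 0, 20, 0, 0, 0, 0, 0, 0, 21, 0, 0, 0, 0, 0, 0, 0, 5, 0, 0, 0, 0, 0, -2, 5, 0, 0, 0, 0])

```text
time: 4.25
ee_pos: [0.5087, 0.1283, 0.1196]
tcp_rot: [[-0.083, 0.997, -0.0], [0.997, 0.083, 0.0], [0.0, -0.0, -1.0]]
contact_force: [-0.0, -0.3, 5.0]
gripper_width: 0.0005
```

step_arm(steps=[0, -3, 2, 0, 0, 0, 0, 0, -6, 0, 0, 0, 0, 0])

```text
time: 4.45
ee_pos: [0.5023, 0.1278, 0.1202]
tcp_rot: [[-0.084, 0.996, 0.007], [0.996, 0.084, 0.001], [0.0, 0.007, -1.0]]
contact_force: [1.4, -1.2, 12.0]
gripper_width: 0.0005
```

step_arm(steps=[0, -8, 0, 0, 0, 0, 0, 0, -8, 0, 0, 0, 0, 0, 0, -8, 0, 0, 0, 0, 0, 0, -8, 1, 0, 0, 0, 0, 0, -7, 2, 0, 0, 0, 0])

```text
time: 4.95
ee_pos: [0.4587, 0.1241, 0.1139]
tcp_rot: [[-0.083, 0.997, -0.002], [0.997, 0.083, -0.0], [-0.0, -0.002, -1.0]]
contact_force: [-0.2, 0.6, -0.3]
gripper_width: 0.0007
```

step_arm(steps=[0, 0, -14, 0, 0, 0, 0, 0, 24, 0, 0, 0, 0, 0, 0, 24, 0, 0, 0, 0, 0, 0, 0, 5, 0, 0, 0, 0, 0, -2, 5, 0, 0, 0, 0])

```text
time: 5.45
ee_pos: [0.5072, 0.1282, 0.1192]
tcp_rot: [[-0.083, 0.997, 0.001], [0.997, 0.083, 0.0], [0.0, 0.001, -1.0]]
contact_force: [1.5, -1.1, 38.5]
gripper_width: 0.0005
```

```bash
cat >> h.py <<'E'
def gap(name):
    s=read_state();print(s["time"],S(s["ee_pos"]).round(4),s["contact_force"].round(1))
    p,d=grab_frame("top");zoom("top",p,200,165,133,100,6,name);q=p.astype(int)
    m=(q[...,2]-q[...,0]>70);m[:, :255]=0;m[:,305:]=0;m[:200]=0;m[:, :]&=True
    # face line of fence plate: lowest blue rows per column
    V,U=np.nonzero(m);pts=[]
    for u in range(268,295):
        c=V[U==u]
        if len(c): pts.append(S(ray("top",u,c.max()+.5,.08))[0])
    r=q[...,0]-np.maximum(q[...,1],q[...,2]);k=r>60;k[:,:255]=0;k[:,268:]=0;k[:235]=0;k[262:]=0
    V,U=np.nonzero(k);w=r[V,U];mk=S(ray("top",(U*w).sum()/w.sum(),(V*w).sum()/w.sum(),.0594))
    print("fence face x",np.median(pts),len(pts),"mark",mk)
E
python3 - <<'E'
from h import *
gap("pics/t3.png")
E
```

```text
5.45 [0.0177 0.0665 0.1192] [ 1.5 -1.1 38.5]
fence face x -0.019180907256999346 27 mark [-0.04029702  0.01044936  0.0594    ]
```

View pics/t3.png

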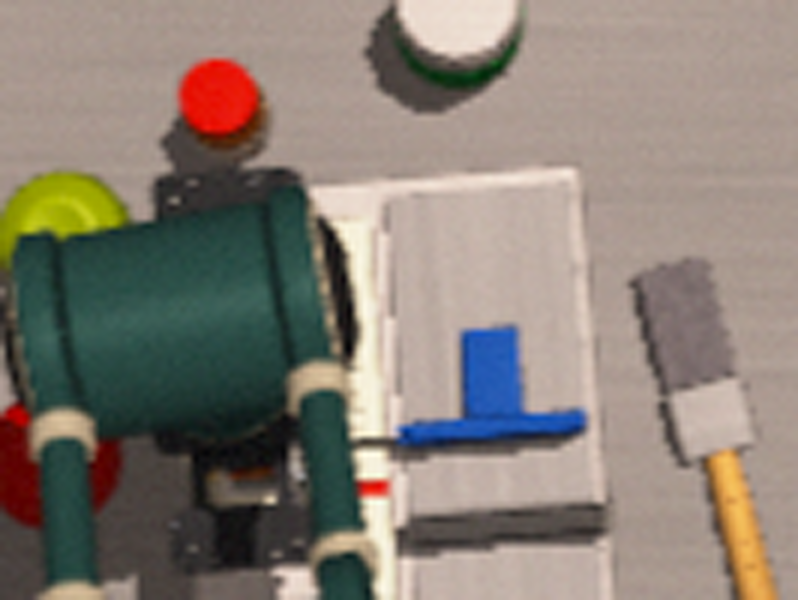

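The pointer is now at y≈440 and the mark at 488, leaving about 23 mm. The contact force read 38 N, so I'll ease off before the next stroke.

step_arm(steps=[0, 0, -2, 0, 0, 0, 0, 0, -4, 0, 0, 0, 0, 0])

```text
time: 5.7
ee_pos: [0.5015, 0.1277, 0.1204]
tcp_rot: [[-0.083, 0.997, -0.001], [0.997, 0.083, -0.0], [-0.0, -0.001, -1.0]]
contact_force: [0.4, 0.4, 0.1]
gripper_width: 0.0001
```

step_arm(steps=[0, 3, 1, 0, 0, 0, 0, 0, -4, 1, 0, 0, 0, 0, 0, -5, 0, 0, 0, 0, 0])

```text
time: 6.0
ee_pos: [0.4978, 0.1273, 0.1203]
tcp_rot: [[-0.084, 0.996, 0.004], [0.996, 0.084, 0.0], [-0.0, 0.004, -1.0]]
contact_force: [1.5, -0.5, 8.2]
gripper_width: 0.0004
```

step_arm(steps=[0, -8, 0, 0, 0, 0, 0, 0, -8, 0, 0, 0, 0, 0, 0, -8, 0, 0, 0, 0, 0, 0, -7, 1, 0, 0, 0, 0])

```text
time: 6.4
ee_pos: [0.4639, 0.1245, 0.117]
tcp_rot: [[-0.083, 0.997, -0.002], [0.997, 0.083, -0.0], [-0.0, -0.002, -1.0]]
contact_force: [0.3, -0.5, -0.3]
gripper_width: 0.0005
```

step_arm(steps=[0, 0, -14, 0, 0, 0, 0, 0, 20, 0, 0, 0, 0, 0, 0, 20, 0, 0, 0, 0, 0, 0, 0, 5, 0, 0, 0, 0, 0, 0, 2, 0, 0, 0, 0])

```text
time: 6.9
ee_pos: [0.505, 0.1279, 0.1243]
tcp_rot: [[-0.083, 0.997, -0.002], [0.997, 0.083, -0.0], [-0.0, -0.002, -1.0]]
contact_force: [0.8, -0.5, 0.0]
gripper_width: 0.0005
```

```bash
python3 - <<'E'
from h import *
gap("pics/t4.png")
E
```

```text
6.9 [0.0155 0.0664 0.1243] [ 0.8 -0.5  0. ]
fence face x -0.026714392516845747 27 mark [-0.04026667  0.01081464  0.0594    ]
```

View pics/t4.png

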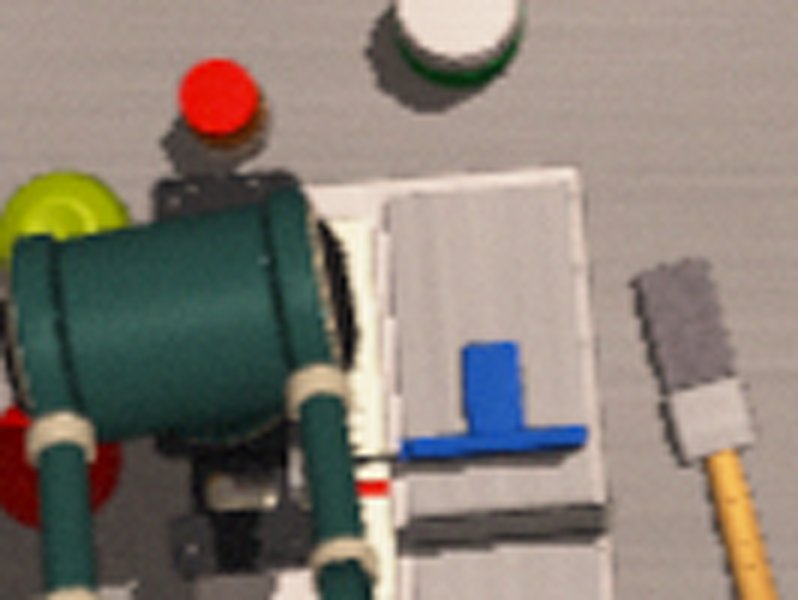

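The pointer is at (375,459) and the mark at (372,489), leaving about 14–15 mm.

step_arm(steps=[0, 2, 3, 0, 0, 0, 0, 0, 0, 1, 0, 0, 0, 0, 0, -3, 1, 0, 0, 0, 0])

```text
time: 7.25
ee_pos: [0.5052, 0.128, 0.1201]
tcp_rot: [[-0.084, 0.997, 0.002], [0.997, 0.084, 0.0], [-0.0, 0.002, -1.0]]
contact_force: [2.1, -0.2, 4.6]
gripper_width: 0.0004
```

step_arm(steps=[0, -8, 0, 0, 0, 0, 0, 0, -8, 0, 0, 0, 0, 0, 0, -8, 0, 0, 0, 0, 0, 0, -8, 0, 0, 0, 0, 0])

```text
time: 7.65
ee_pos: [0.471, 0.1251, 0.1193]
tcp_rot: [[-0.083, 0.997, -0.002], [0.997, 0.083, -0.0], [-0.0, -0.002, -1.0]]
contact_force: [0.4, 0.7, 0.2]
gripper_width: 0.0006
```

step_arm(steps=[0, 0, -14, 0, 0, 0, 0, 0, 16, 0, 0, 0, 0, 0, 0, 18, 0, 0, 0, 0, 0, 0, 0, 6, 0, 0, 0, 0, 0, 0, 2, 0, 0, 0, 0])

```text
time: 8.15
ee_pos: [0.5058, 0.128, 0.1252]
tcp_rot: [[-0.083, 0.997, -0.002], [0.997, 0.083, -0.0], [-0.0, -0.002, -1.0]]
contact_force: [-0.3, 0.3, -0.9]
gripper_width: 0.0004
```

```bash
cat >> h.py <<'E'
def off(pz,mz,x0=200,y0=165):
    a=S(zr(*pz,.0635,x0,y0));b=S(zr(*mz,.0594,x0,y0));print("ptr",a,"mark",b,"dx mm",(a-b)[0]*1000)
E
python3 - <<'E'
from h import *
gap("pics/t5.png"); off((375,459),(372,489))
E
```

```text
8.15 [0.0163 0.0664 0.1252] [-0.3  0.3 -0.9]
fence face x -0.03321016934259719 27 mark [-0.04028754  0.01033881  0.0594    ]
ptr [-0.02561369  0.00885341  0.0635    ] mark [-0.0407144   0.01163703  0.0594    ] dx mm 15.100703968824448
```

View pics/t5.png

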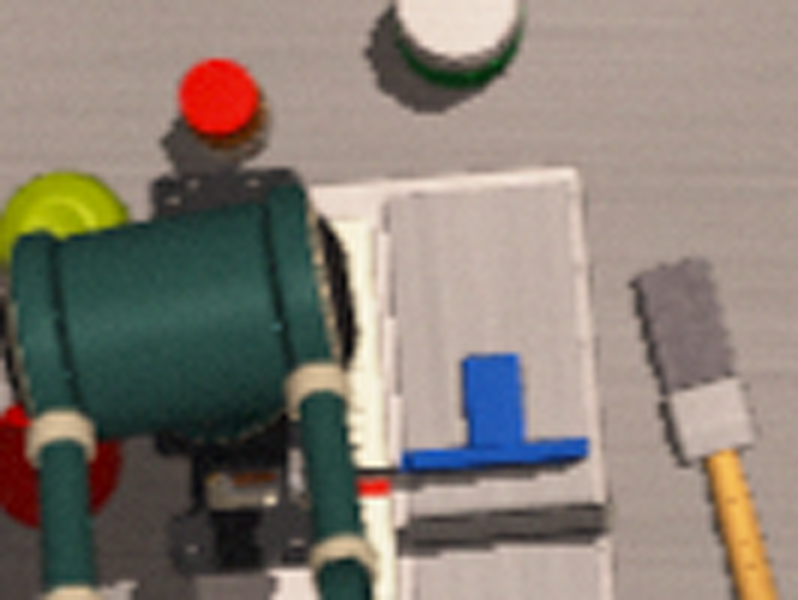

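The pointer is at y≈470 and the mark at 488. Going by how far the fence moved, about 8.6 mm remains.

step_arm(steps=[0, 2, 3, 0, 0, 0, 0, 0, 0, 2, 0, 0, 0, 0, 0, -3, 1, 0, 0, 0, 0])

```text
time: 8.5
ee_pos: [0.5063, 0.1281, 0.12]
tcp_rot: [[-0.083, 0.997, 0.002], [0.997, 0.083, 0.0], [-0.0, 0.002, -1.0]]
contact_force: [1.0, -0.2, 5.0]
gripper_width: -0.0
```

step_arm(steps=[0, -8, 0, 0, 0, 0, 0, 0, -8, 0, 0, 0, 0, 0, 0, -8, 0, 0, 0, 0, 0, 0, -7, 0, 0, 0, 0, 0])

```text
time: 8.9
ee_pos: [0.473, 0.1253, 0.1193]
tcp_rot: [[-0.083, 0.997, -0.002], [0.997, 0.083, -0.0], [0.0, -0.002, -1.0]]
contact_force: [0.5, 0.4, -0.3]
gripper_width: 0.0001
```

step_arm(steps=[0, 0, -14, 0, 0, 0, 0, 0, 16, 0, 0, 0, 0, 0, 0, 17, 0, 0, 0, 0, 0, 0, 0, 6, 0, 0, 0, 0, 0, 0, 2, 0, 0, 0, 0])

```text
time: 9.4
ee_pos: [0.5068, 0.1281, 0.1252]
tcp_rot: [[-0.083, 0.997, -0.002], [0.997, 0.083, -0.0], [-0.0, -0.002, -1.0]]
contact_force: [-0.6, 0.1, -0.4]
gripper_width: 0.0003
```

```bash
python3 - <<'E'
from h import *
gap("pics/t6.png")
E
```

```text
9.4 [0.0173 0.0664 0.1252] [-0.6  0.1 -0.4]
fence face x -0.03998658828268666 27 mark [-0.04232811  0.01104734  0.0594    ]
```

View pics/t6.png

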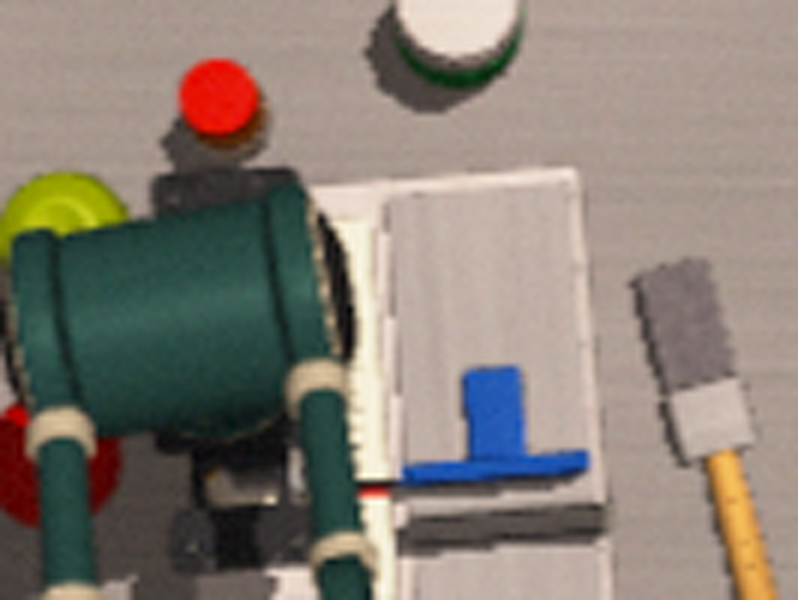

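The pointer is at y≈484 and already over the mark's upper part, with about 2 mm to its middle. I'll do one small nudge.

step_arm(steps=[0, 0, 3, 0, 0, 0, 0, 0, 0, 2, 0, 0, 0, 0, 0, -1, 1, 0, 0, 0, 0])

```text
time: 9.75
ee_pos: [0.5066, 0.1281, 0.12]
tcp_rot: [[-0.083, 0.997, 0.001], [0.997, 0.083, -0.0], [-0.0, 0.001, -1.0]]
contact_force: [0.7, -0.6, 4.1]
gripper_width: 0.0004
```

step_arm(steps=[0, -5, 0, 0, 0, 0, 0, 0, 0, -14, 0, 0, 0, 0, 0, 0, -50, 0, 0, 0, 0, 0, 0, -50, 0, 0, 0, 0])

```text
time: 10.15
ee_pos: [0.4998, 0.1274, 0.2341]
tcp_rot: [[-0.083, 0.997, -0.004], [0.997, 0.083, -0.001], [-0.0, -0.004, -1.0]]
contact_force: [0.6, 0.0, 0.6]
gripper_width: 0.0005
```

step_arm(steps=[-45, 0, -10, 0, 0, 0, 0, -45, 0, 0, 0, 0, 0, 0, -45, 0, 0, 0, 0, 0, 0, -45, 0, 0, 0, 0, 0, 0, -45, 0, 0, 0, 0, 0, 0])

```text
time: 10.65
ee_pos: [0.5199, -0.098, 0.2448]
tcp_rot: [[-0.084, 0.996, 0.001], [0.996, 0.084, 0.0], [-0.0, 0.001, -1.0]]
contact_force: [0.9, 0.1, -1.0]
gripper_width: 0.0002
```

```bash
python3 - <<'E'
from h import *
gap("pics/t7.png")
p,d=grab_frame("side");zoom("side",p,220,165,133,100,6,"pics/s7.png")
E
```

```text
10.65 [ 0.0099 -0.16    0.2448] [ 0.9  0.1 -1. ]
fence face x -0.0344134207338427 12 mark [-0.04108841  0.02081058  0.0594    ]
```

View pics/t7.png

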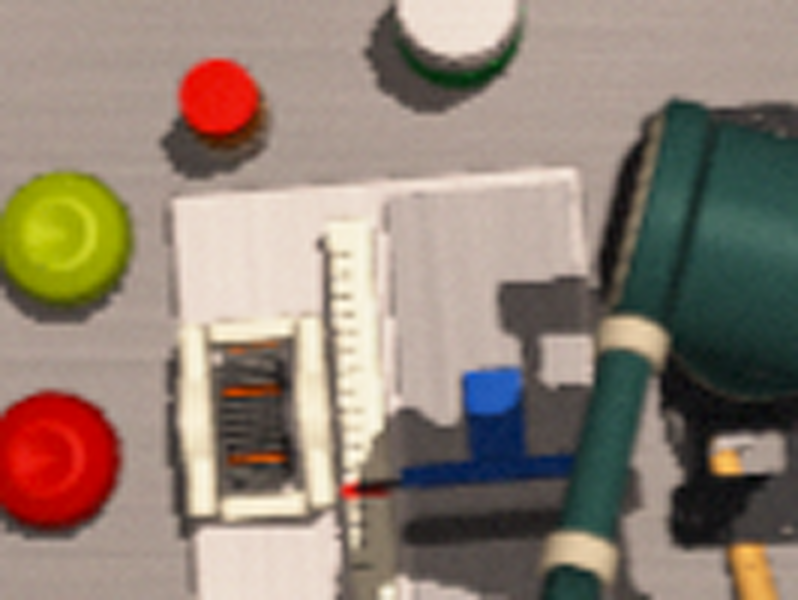

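View pics/s7.png

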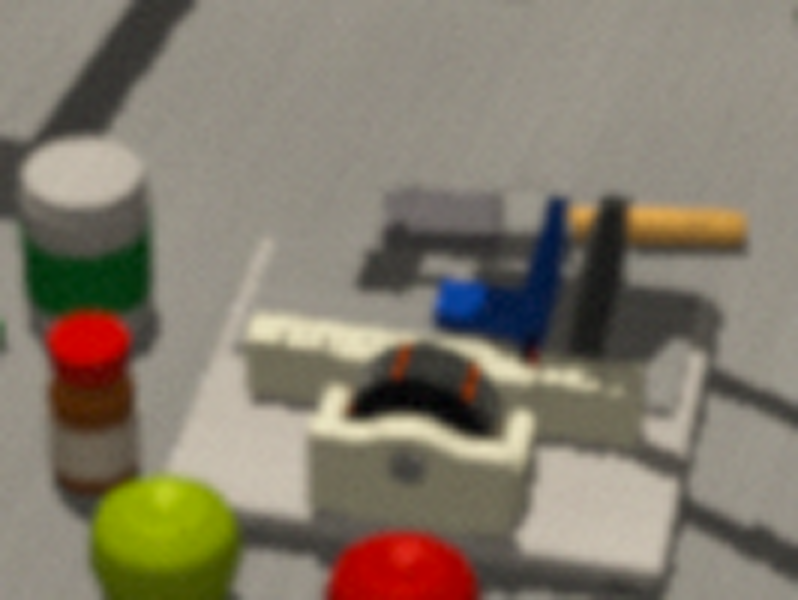

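The arm's shadow falls on the scale, so I'll move it clear and look again.

step_arm(steps=[-45, 0, 0, 0, 0, 0, 0, -45, 0, 0, 0, 0, 0, 0, -45, 0, 0, 0, 0, 0, 0, -45, 0, 0, 0, 0, 0, 0, -45, 0, 0, 0, 0, 0, 0])

```text
time: 11.25
ee_pos: [0.5392, -0.3212, 0.2444]
tcp_rot: [[-0.084, 0.996, 0.0], [0.996, 0.084, 0.001], [0.001, 0.0, -1.0]]
contact_force: [0.9, -0.6, 0.0]
gripper_width: 0.0008
```

```bash
python3 - <<'E'
from h import *
gap("pics/t8.png")
p,d=grab_frame("top");zoom("top",p,240,220,60,45,12,"pics/t8b.png");np.savez("top8.npz",p=p)
q=p.astype(int)
for u in range(256,266): print(u,[tuple(q[v,u]) for v in range(243,250)])
E
```

```text
11.25 [ 0.0088 -0.384   0.2444] [ 0.9 -0.6  0. ]
fence face x -0.04072691322403314 27 mark [-0.04131189  0.01780068  0.0594    ]
256 [(np.int64(102), np.int64(90), np.int64(85)), (np.int64(104), np.int64(93), np.int64(85)), (np.int64(119), np.int64(94), np.int64(85)), (np.int64(165), np.int64(106), np.int64(95)), (np.int64(149), np.int64(95), np.int64(83)), (np.int64(112), np.int64(102), np.int64(91)), (np.int64(106), np.int64(93), np.int64(85))]
257 [(np.int64(134), np.int64(121), np.int64(110)), (np.int64(202), np.int64(184), np.int64(168)), (np.int64(200), np.int64(136), np.int64(124)), (np.int64(214), np.int64(48), np.int64(42)), (np.int64(204), np.int64(62), np.int64(51)), (np.int64(151), np.int64(105), np.int64(91)), (np.int64(138), np.int64(124), np.int64(107))]
258 [(np.int64(198), np.int64(182), np.int64(158)), (np.int64(246), np.int64(233), np.int64(215)), (np.int64(240), np.int64(165), np.int64(143)), (np.int64(212), np.int64(24), np.int64(18)), (np.int64(237), np.int64(72), np.int64(58)), (np.int64(225), np.int64(161), np.int64(136)), (np.int64(201), np.int64(183), np.int
[... 1607 characters left out ...]
(np.int64(247), np.int64(243), np.int64(227))]
264 [(np.int64(235), np.int64(227), np.int64(207)), (np.int64(219), np.int64(205), np.int64(180)), (np.int64(78), np.int64(68), np.int64(61)), (np.int64(105), np.int64(47), np.int64(44)), (np.int64(203), np.int64(113), np.int64(95)), (np.int64(228), np.int64(220), np.int64(193)), (np.int64(232), np.int64(224), np.int64(198))]
265 [(np.int64(224), np.int64(204), np.int64(193)), (np.int64(193), np.int64(174), np.int64(161)), (np.int64(79), np.int64(69), np.int64(66)), (np.int64(90), np.int64(72), np.int64(66)), (np.int64(125), np.int64(88), np.int64(80)), (np.int64(144), np.int64(127), np.int64(116)), (np.int64(207), np.int64(187), np.int64(172))]
```

View pics/t8b.png

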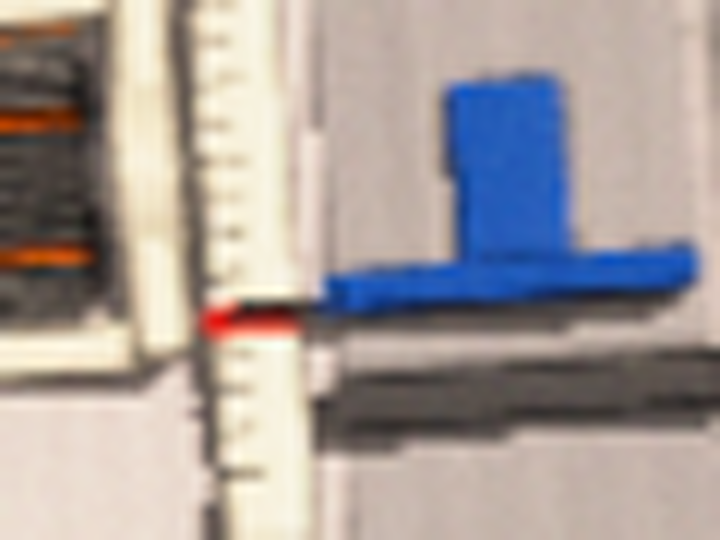

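View pics/t8.png

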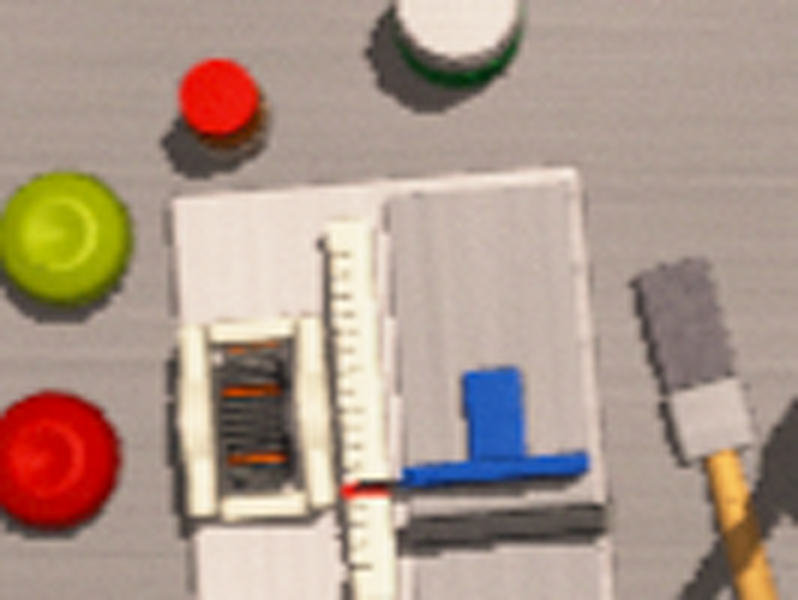

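```bash
python3 - <<'E'
from h import *
a=np.load("top0.npz")["p"].astype(float);b=np.load("top8.npz")["p"].astype(float)
for u in (259,260,261,262,263):
    col=a[240:254,u];r=np.clip(col[:,0]-col[:,1]-25,0,None);v=240+(r*np.arange(14)).sum()/r.sum()
    # exclude ticks: dark ptr via red channel drop
    c=b[242:249,u,0];k=np.clip(235-c,0,None);k[:1]=0;vp=242+(k*np.arange(7)).sum()/k.sum()
    m=S(ray("top",u,v,.0594));p=S(ray("top",u,vp,.0635));print(u,v.round(2),r.sum().round(0),vp.round(2),"dx mm",((p-m)[0]*1000).round(2))
E
```

```text
259 246.06 396.0 245.65 dx mm 1.09
260 245.97 378.0 245.42 dx mm 1.52
261 245.97 384.0 245.42 dx mm 1.55
262 245.92 399.0 245.41 dx mm 1.41
263 245.85 412.0 245.41 dx mm 1.17
```

The pointer is about 1.4 mm on the +x side of the mark's middle, inside the 4 mm limit. The arm is clear, and the bystanders look the same as before. I'll compare the bystanders numerically and hand in.

```bash
python3 - <<'E'
from h import *
a=np.load("top0.npz")["p"];b=np.load("top8.npz")["p"]
h=lambda p:cv2.cvtColor(p,cv2.COLOR_RGB2HSV)
for nm,(x0,x1,y0,y1) in dict(apple_r=(194,223,228,256),apple_g=(196,224,190,218),jar=(228,246,174,192),tin=(262,290,153,182),brush=(303,332,205,272),cup=(135,172,240,275),dish=(392,430,262,300)).items():
    A,B=a[y0:y1,x0:x1],b[y0:y1,x0:x1]
    print(nm,[round(v,2) for v in cv2.phaseCorrelate(cv2.cvtColor(A,7).astype(np.float32),cv2.cvtColor(B,7).astype(np.float32))[0]])
s=read_state();print(s["contact_force"],abs(s["qd"]).max())
sign_off()
E
```

```text
apple_r [-0.05, 0.03]
apple_g [-0.07, -0.07]
jar [-0.1, -0.14]
tin [0.04, -0.02]
brush [-0.1, -0.17]
cup [0.01, 0.05]
dish [-2.49, 0.79]
[-0.34098406  0.42645054  0.14268784] 0.05553104753337916
the job is handed in; nothing more can be done
```

I handed the job in with the pointer over the red mark, about 1.4 mm on the +x side of its middle by the last top view (limit 4 mm). I rolled the wheel with the closed fingertips in five strokes and one small nudge, then moved the arm well clear; it took about 11.4 s of the 54 s. I didn't use the side view for that last measurement.

**Bystanders:** compared with the start picture, both apples, the jar, the tin, the brush and the cup show no shift beyond noise (under 0.2 px, about 0.6 mm).

**Checks that disagreed:**
- **Dish:** the same comparison gave about 2.6 px (roughly 8 mm), still under the 15 mm limit. The arm never went near the dish at a height where it could touch it. The arm or its shadow near it in the last picture is the likely cause, but I did not confirm that.
- **Force:** setting the fingers down for the third stroke briefly read 38 N on the wheel, higher than I meant. I pressed more lightly after that, about 4–8 N at the readings.

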